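Close up the folding paint box

ROBOT

A 6-joint arm with a two-finger parallel gripper is mounted at the origin on the work surface. World frame = base frame: x ahead of the robot, y to its left, z up, the work surface at z = 0. Lengths are in m, angles in rad, forces in N, time in s.
With the tool pointing down it reaches from about 0.35 to 0.725 m from the base axis. Payload 6 kg.
Tool frame: the origin (TCP) lies midway between the tips of the shut fingers; the grasp point (between the pads) lies 19 mm behind it; z points along the fingers, y is the direction in which the jaws open and shut (so a half turn about z gives the same grasp; the last joint's range is limited). The gripper opens to 85 mm and grips with 20 to 120 N. Pads are 22 mm wide; open, the fingers measure 114 mm over their backs; the gripper's body (76 mm by 85 mm) begins 54 mm behind the grasp point. The pads swing forward as they close: fully open they stand 13 mm farther back than shut.
Start: joints at [1.683, 0.04, 0.085, 0, -1.615, -0.334], TCP at [0.132, 0.585, 0.231] pointing down, gripper open.
Joint ranges: [-2.56, 2.56], [-1.29, 2.01], [-1.08, 1.49], [-3.29, 1.98], [-2.81, -0.18], [-2.99, 2.99]. Speed limits (rad/s): [2.57, 2.57, 3.01, 3.14, 3.14, 3.14].

INTERFACE

Orientations are given as a unit quaternion [x, y, z, w].
In Python, from plant import bot, optics, ticket gives the robot as it stands.
- The arm moves only by the shell command python3 -m inch 'ROWS'. ROWS is JSON, a list of rows, each a list of 5 numbers: the closure, from 0 (fully open) to 1 (shut), then the shift along the world's x, y, z in m, then the turn about the world's z in rad. In form: [[fingers, tx, ty, tz, turn], ...]. A call has 1 to 8 rows; each row shifts and turns the pose as measured when the row begins; what a row does not reach is not made up. A row lasts 1/12 s, in which the tool goes at most 41.7 mm and 7.16 degrees, less where a joint would pass 70% of its speed; a pose out of reach is approached as far as the arm can. A call with a gripper value outside its range is refused whole. The fingers move at their own pace and stop on an object; the grip force is fixed at half the most. Time passes only in rows, so rows that do not move let the fingers close. It gives the time, the measured TCP pose, the force and the opening at its end, in the units of the state.
- bot.observe(): the state, without advancing time (a new reading comes with each control period).
- optics.snapshot(name): name is "side" or "top"; returns (picture, depth): 420x560x3 uint8, red, green, blue; 420x560 float32, m along the optical axis (not along the pixel's ray), 0 where there is no reading.
- optics.calibration(name): a dict with "intrinsics" (3x3 intrinsics, pixels), "pose" (4x4, takes a point from camera to world coordinates). Camera axes: x right, y down, z forward; pixel columns grow to the right and rows downward; lengths in m; the calibration is good to about 2 mm. A picture is of the moment at which its call begins. calibration takes no time and is no camera call.
- ticket.finish_job(): hands the job in, once; it reports no verdict.
The state is a dict: "clock": time; "q": joint angles; "qd": joint speeds; "effort": joint torques, N m; "ee_pos": TCP position; "orientation": TCP orientation; "contact_force": force on the tool from outside, world axes, zero at the start; "ft_torque": the same for the moment, N m; "grip_width": finger opening in m.
Only numpy, scipy, OpenCV 4.12 (cv2) and the standard library are available. Lean on these libraries where they do the work, as an engineer would, in place of code of your own. Each camera call takes 0.05 s, during which the arm holds its last target.

TASK

Close up the folding paint box on the studio table: with light fingertip pushes, first fold the upright mixing leaf all the way down over the paints, and only then swing the open cover fully shut over it. Do not lift the paint box, drag it about or force its hinges, and leave all the other things where they are.

Things in the scene. Friction and masses are not known exactly. Their poses are not given: they have to be found in the camera images.
- box: the paint box: a loose cream-white tray 260 mm long (its x) by 180 mm wide (its y), 45 mm high, about 1.7 kg, standing anywhere from the robot's right to its left; origin at the centre of its underside, z up, x pointing away from the robot, turned -0.7 to 0.5 rad. The leaf is hinged along its -y long side, the cover along its +y long side
- leaf (a joint): fold angle of the mixing leaf in rad: 0 = flat inside the tray over the paints, 1.57 = upright, limit 1.85 (leaning outward); starts at 1.35 to 1.75. Folds down towards the box's +y. A stiff hinge, which stays where it is left: 0.5 to 2 N at 85 mm from the hinge moves it
- leaf_hinge (a point): middle of the leaf's hinge line, which runs along the box's x at box y = -78 mm, 36 mm above the table. Axes turn with the leaf: x along the hinge, y towards the free edge, z out of the face that is up when folded down (outward when upright)
- leaf_edge (a point): middle of the leaf's free edge, in mid-thickness, 112 mm from the hinge; axes as leaf_hinge. The leaf is a flat plate 236 mm long (along the box's x), 5 mm thick
- cover (a joint): opening angle of the cover in rad: 0 = shut on the rim, 1.57 = upright, limit 2.15 (leaning outward); starts at 1.8 to 2.1. Swings shut towards the box's -y. A stiff hinge, which stays where it is left: 0.5 to 4 N at 140 mm from the hinge moves it
- cover_hinge (a point): middle of the cover's hinge line, which runs along the box's x at box y = +90 mm, 48.5 mm above the table. Axes turn with the cover: x along the hinge, -y towards the free edge, z out of the outer face (up when shut)
- cover_edge (a point): middle of the cover's free edge, in mid-thickness, 182 mm from the hinge; axes as cover_hinge. The cover is a flat plate 264 mm long (along the box's x), 6 mm thick; shut, its top is 51.5 mm above the table
- jar: water jar, open glass, 76 mm across, 100 mm tall, standing just past one short end of the paint box; origin at the centre of its underside
- sponge: sponge block 100 x 60 x 30 mm lying beside the paint box on the leaf's side; origin at the centre of its underside
- tube: metal paint tube 105 mm long, 30 mm wide, 20 mm high, lying beside the paint box on the cover's side; origin at the centre of its underside
- brush: paint brush, 200 mm, lying beyond the sponge on the leaf's side of the paint box; origin under its middle
- pot: white pot with brushes standing in it, 86 mm across, about 200 mm tall in all, to the robot's left, apart from the paint box; origin at the centre of its underside
- bottle: clear squeeze bottle 40 mm across, 120 mm tall, standing past the same short end of the paint box as the jar; origin at the centre of its underside
- knife: palette knife, 170 mm, lying beyond the tube on the cover's side of the paint box; origin under its middle

How it is judged:
On the way, in this order (a step that is already met when the one before it is completed fails the run):
1. the leaf is folded down flat while the cover is still open (value of joint leaf below 0.1 rad and value of joint cover above 1.2 rad), for 0.2 s.
2. the cover is swung shut over the folded leaf (value of joint leaf below 0.1 rad and value of joint cover below 0.07 rad), for 0.2 s.
At the end, for the whole second after the job is handed in: Leaf flat inside the tray (within 0.1 rad) and cover shut and at rest on it (within 0.07 rad); the paint box flat on the table within 40 mm of where it stood, and every other loose thing within 30 mm of where it was (all of step 2 and velocity of joint cover between -0.05 and 0.05 rad/s and distance of box from where it was at the start of the episode below 0.04 m and angle between box's own z axis and vertical below 0.05 rad and linear speed of box below 0.02 m/s and distance of each of jar, sponge, tube, brush, pot, bottle, knife from where it was at the start of the episode below 0.03 m); the robot touches nothing.
It fails at once if the cover is swung over (below 1.2 rad) while the leaf still stands (above 0.3 rad) (value of joint cover below 1.2 rad and value of joint leaf above 0.3 rad).
It fails at once if the paint box is lifted or tipped (10 mm, 0.1 rad) or dragged more than 40 mm (height (world z) of box above 0.01 m or angle between box's own z axis and vertical above 0.1 rad or distance of box from where it was at the start of the episode above 0.04 m).
It fails at once if the paint box, its leaf or its cover is forced or squeezed with more than 60 N (contact force between the fingers and box above 60 N).
It fails at once if another thing is lifted, knocked or moved more than 30 mm (distance of any of jar, sponge, tube, brush, pot, bottle, knife from where it was at the start of the episode above 0.03 m).
It also fails if it takes over 61 s, if anything falls off the work surface, if the arm or the gripper's body presses on something with over 40 N, if the wrist force passes 120 N, or if a joint passes its speed limit or range.

## Working session

There is one attempt and no reset: what is moved stays moved. The work goes in short steps, Python scripts to look and compute and a shell command to move; the robot and the scene stay as the last step left them, time stands still between calls to the robot, and variables do not carry over. Pictures are saved under pics/ and viewed, and the job is handed in when it is done.

```bash
ls; mkdir -p pics
python3 - <<'E'
from plant import bot, optics
import cv2,numpy as np
print(bot.observe())
for n in("side","top"):
    p,d=optics.snapshot(n); c=optics.calibration(n); print(n,c)
    cv2.imwrite(f"pics/{n}0.png",p[:,:,::-1]); np.savez(f"{n}0.npz",p=p,d=d,K=c["intrinsics"],T=c["pose"])
E
```

```text
pics
{'clock': 0.0, 'q': array([ 1.68269323e+00,  4.08460926e-02,  8.37679617e-02, -4.80291470e-04,
       -1.61550569e+00, -3.33723236e-01]), 'qd': array([-0.00326952, -0.00066162, -0.00077717, -0.00112031, -0.00080045,
        0.00125748]), 'effort': array([-5.63311028e-05, -3.68201923e+01,  3.47418308e+01,  6.93220004e+00,
       -5.32930004e-03, -2.02464818e-06]), 'ee_pos': array([0.13183648, 0.5849859 , 0.23023261]), 'orientation': array([ 9.93856176e-01, -1.10675402e-01, -3.64920112e-05,  9.24669852e-04]), 'contact_force': array([-0.63542917, -0.32201845,  0.11265381]), 'ft_torque': array([-0.01355589,  0.03930748, -0.02817271]), 'grip_width': 0.08534898941625295}
side {'intrinsics': array([[467.32143851,   0.        , 279.43619481],
       [  0.        , 467.32143851, 213.10667286],
       [  0.        ,   0.        ,   1.        ]]), 'pose': array([[-0.62600045,  0.458158  , -0.63104253,  1.29025004],
       [ 0.77980799,  0.3727479 , -0.50294981,  0.71130464],
       [ 0.0047893 , -0.80693881, -0.59061562,  0.78368456],
       [ 0.        ,  0.        ,  0.        ,  1.        ]])}
top {'intrinsics': array([[433.02623176,   0.        , 271.87781242],
       [  0.        , 433.02623176, 207.14821632],
       [  0.        ,   0.        ,   1.        ]]), 'pose': array([[ 0.01974952, -0.97986529,  0.19868056,  0.27552482],
       [-0.9997097 , -0.02209686, -0.00960418,  0.08583356],
       [ 0.01380102, -0.1984332 , -0.98001724,  1.22660931],
       [ 0.        ,  0.        ,  0.        ,  1.        ]])}
```

View pics/side0.png

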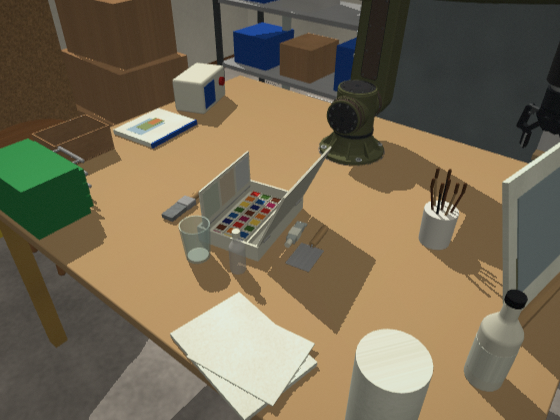

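View pics/top0.png

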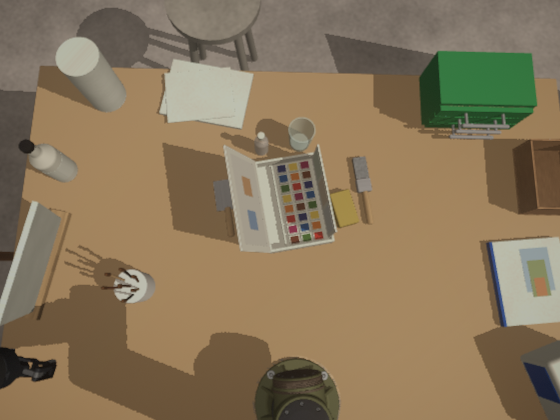

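The side view shows the leaf standing at about (225,185), the cover leaning outward at about (300,200), and the jar (195,240) and bottle (237,250) at the far end. In the top view the box is centred near (285,200), with the leaf on its right edge and the cover on its left. I'll fit a model to the depth next.

```bash
cat > h.py <<'E'
import numpy as np
from scipy.spatial import cKDTree
from scipy.optimize import least_squares
def cloud(p,d,K,T):
    v,u=np.mgrid[:d.shape[0],:d.shape[1]]; m=d>0
    z=d[m]; P=np.c_[(u[m]-K[0,2])/K[0,0]*z,(v[m]-K[1,2])/K[1,1]*z,z]
    return P@T[:3,:3].T+T[:3,3], p[m], np.c_[u[m],v[m]]
def load(t): 
    f=np.load(t+".npz"); return cloud(f["p"],f["d"],f["K"],f["T"])
E
python3 - <<'E'
from h import *
np.set_printoptions(precision=3,suppress=True)
for n in("side0","top0"):
    P,c,uv=load(n)
    m=(P[:,0]>.3)&(P[:,0]<.85)&(abs(P[:,1])<.45)
    Q=P[m]; print(n,len(Q),"table",np.median(Q[:,2][Q[:,2]<.02]))
    for u,v in ([(205,190),(248,155),(203,222),(330,150),(303,185),(290,240),(195,222),(236,232),(181,208),(305,257)] if n=="side0" else [(318,150),(333,213),(228,152),(240,250),(271,251),(250,200),(302,127),(261,140),(344,208),(222,195),(133,285),(362,175)]):
        i=np.abs(uv-[u,v]).sum(1).argmin(); print((u,v),P[i],c[i])
E
```

```text
side0 52681 table -0.00027110713258371444
(205, 190) [ 0.643 -0.043  0.139] [103 103  91]
(248, 155) [ 0.439 -0.082  0.137] [110 105  91]
(203, 222) [ 0.694 -0.003  0.088] [100 106  96]
(330, 150) [ 0.089 -0.029  0.024] [54 55 42]
(303, 185) [0.492 0.149 0.157] [82 80 71]
(290, 240) [0.545 0.153 0.017] [152 149 131]
(195, 222) [ 0.701 -0.025  0.082] [133 124 101]
(236, 232) [0.7   0.115 0.119] [228 228 205]
(181, 208) [ 0.628 -0.171  0.018] [125 127 123]
(305, 257) [0.561 0.213 0.003] [94 93 90]
top0 58247 table 0.00027613247348345915
(318, 150) [ 0.648 -0.042  0.151] [168 164 149]
(333, 213) [ 0.508 -0.101  0.014] [143 140 121]
(228, 152) [0.619 0.187 0.206] [168 160 142]
(240, 250) [0.377 0.148 0.216] [165 151 129]
(271, 251) [0.393 0.074 0.044] [177 174 156]
(250, 200) [0.517 0.132 0.124] [161 153 137]
(302, 127) [ 0.753 -0.008  0.048] [126 115  93]
(261, 140) [0.688 0.108 0.109] [134 124 107]
(344, 208) [ 0.519 -0.129  0.035] [162 138  73]
(222, 195) [0.555 0.218 0.007] [104  98  92]
(133, 285) [0.293 0.426 0.097] [175 173 159]
(362, 175) [ 0.621 -0.185  0.018] [121 117 110]
```

```bash
cat >> h.py <<'E'
def Rz(a): return np.array([[np.cos(a),-np.sin(a),0],[np.sin(a),np.cos(a),0],[0,0,1]])
def Rx(a): return np.array([[1,0,0],[0,np.cos(a),-np.sin(a)],[0,np.sin(a),np.cos(a)]])
def sdf(p,c,h):
    q=abs(p-c)-h; return np.linalg.norm(np.maximum(q,0),axis=1)+np.minimum(q.max(1),0)
def leafR(l): return Rx(l)          # y axis -> (0,cos,sin)
def covR(c): return Rx(-c)          # -y axis -> (0,-cos,sin)
LH=np.array([0,-.078,.036]); CH=np.array([0,.09,.0485])
def parts(s,P):
    L=(P-[s[0],s[1],0])@Rz(s[2])
    w=.005
    D=[sdf(L,[0,y,.0225],[.13,w/2,.0225]) for y in(-.09+w/2,.09-w/2)]
    D+=[sdf(L,[x,0,.0225],[w/2,.09,.0225]) for x in(-.13+w/2,.13-w/2)]
    D.append(sdf((L-LH)@leafR(s[3]),[0,.056,0],[.118,.056,.0025]))
    D.append(sdf((L-CH)@covR(s[4]),[0,-.091,0],[.132,.091,.003]))
    return np.array(D)
def fit(names,s0,free=(0,1,2,3,4)):
    P=np.vstack([load(n)[0] for n in names]); s0=np.array(s0,float)
    for tol in(.03,.015,.008):
        L=(P-[s0[0],s0[1],0])@Rz(s0[2])
        m=(P[:,2]>.038)&(abs(L[:,0])<.15); Q=P[m]; D=abs(parts(s0,Q)).min(0); Q=Q[D<tol]
        def f(x):
            s=s0.copy(); s[list(free)]=x; return abs(parts(s,Q)).min(0)
        r=least_squares(f,s0[list(free)],loss="soft_l1",f_scale=.002,x_scale=.01)
        s0[list(free)]=r.x
    return s0,len(Q),np.median(f(r.x))
E
python3 - <<'E'
from h import *
np.set_printoptions(precision=4,suppress=True)
for N in(["side0","top0"],["side0"],["top0"]):
  for s in([.52,.03,.15,1.5,1.95],[.51,.025,.08,1.6,1.9]): print(N,*fit(N,s))
s,_,_=fit(["side0","top0"],[.52,.03,.15,1.5,1.95])
R=Rz(s[2]);o=np.array([s[0],s[1],0]);W=lambda l:o+R@np.array(l)
for sx in(-1,0,1):
  print(sx,"leafedge",W(LH+leafR(s[3])@[sx*.118,.112,0]),"coveredge",W(CH+covR(s[4])@[sx*.132,-.182,0]),"rim",W([sx*.13,-.09,.045]),W([sx*.13,.09,.045]))
print("ex",R[:,0],"ey",R[:,1])
E
```

```text
['side0', 'top0'] [0.5359 0.0159 0.1957 1.5804 1.9684] 7563 0.000694990888582567
['side0', 'top0'] [0.5359 0.0159 0.1957 1.5804 1.9684] 7563 0.000694990934743225
['side0'] [0.5366 0.0165 0.195  1.5832 1.9709] 3276 0.0005871447253120658
['side0'] [0.5368 0.0202 0.1671 1.6047 1.9609] 3275 0.0011846185130988595
['top0'] [0.5346 0.0152 0.1953 1.5802 1.9692] 4287 0.0006028937393621797
['top0'] [0.5346 0.0152 0.1953 1.5804 1.9692] 4287 0.0006013756851881874
-1 leafedge [ 0.4355 -0.0846  0.148 ] coveredge [0.3752 0.1476 0.2163] rim [ 0.4259 -0.0977  0.045 ] [0.3909 0.0789 0.045 ]
0 leafedge [ 0.5513 -0.0617  0.148 ] coveredge [0.5047 0.1733 0.2163] rim [ 0.5534 -0.0724  0.045 ] [0.5184 0.1042 0.045 ]
1 leafedge [ 0.667  -0.0387  0.148 ] coveredge [0.6342 0.199  0.2163] rim [ 0.6809 -0.0471  0.045 ] [0.6459 0.1294 0.045 ]
ex [0.9809 0.1945 0.    ] ey [-0.1945  0.9809  0.    ]
```

Both views agree (box at (0.536, 0.016), yaw 0.196, leaf 1.58, cover 1.97), and the residual is 0.7 mm. Now I'll raise the tool, shut the fingers and align them with the box.

```bash
python3 -m inch '[[1,0,0,0.035,0.1],[1,0,0,0.035,0.1],[1,0,0,0.03,0.1],[1,0.02,-0.035,0,0.1],[1,0.02,-0.035,0,0],[1,0.02,-0.035,0,0],[1,0.02,-0.035,0,0],[1,0.02,-0.035,0,0]]'
```

```text
clock: 0.77
ee_pos: [0.2298, 0.4081, 0.3215]
orientation: [0.995, 0.103, 0.001, 0.012]
contact_force: [-0.3, 0.6, 1.2]
grip_width: -0.0
```

```bash
python3 -m inch '[[1,0.02,-0.035,0,0],[1,0.02,-0.035,0,0],[1,0.02,-0.035,0,0],[1,0.02,-0.035,0,0],[1,0.02,-0.035,0,0],[1,0.02,-0.035,0,0],[1,0.02,-0.035,0,0],[1,0.02,-0.035,0,0]]'
```

```text
clock: 1.43
ee_pos: [0.3903, 0.1157, 0.3203]
orientation: [0.994, 0.107, 0.001, 0.01]
contact_force: [0.3, 1.3, 0.2]
grip_width: 0.0
```

```bash
python3 -m inch '[[1,0.025,-0.032,0,0],[1,0.025,-0.032,0,0],[1,0.025,-0.032,0,0],[1,0.025,-0.032,0,0],[1,0.025,-0.032,0,0],[1,0.025,-0.032,0,0],[1,0.02,-0.03,0,0],[1,0,0,0,0]]'
```

```text
clock: 2.1
ee_pos: [0.5627, -0.1218, 0.3157]
orientation: [0.995, 0.104, -0.001, 0.009]
contact_force: [-0.8, 0.5, -0.7]
grip_width: 0.0004
```

```bash
python3 -m inch '[[1,0,0,-0.035,0],[1,0,0,-0.035,0],[1,0,0,-0.035,0],[1,0,0,-0.035,0],[1,0,0,-0.035,0],[1,0,0,-0.02,0],[1,0,0,0,0],[1,0,0,0,0]]'
cat > st.py <<'E'
from h import *
from plant import bot
S=np.array([.5359,.0159,.1957])
o=bot.observe(); L=(o["ee_pos"]-[S[0],S[1],0])@Rz(S[2]); F=o["contact_force"]@Rz(S[2])
print("box frame",L.round(4),"F box",F.round(1),o["clock"])
E
python3 st.py
```

```text
clock: 2.77
ee_pos: [0.5595, -0.1263, 0.1075]
orientation: [0.995, 0.1, -0.004, 0.009]
contact_force: [0.1, -0.6, 1.5]
grip_width: 0.0
box frame [-0.0045 -0.144   0.1075] F box [-0.  -0.6  1.5] 2.7667
```

```bash
python3 -m inch '[[1,-0.004,0.02,0.004,0],[1,-0.004,0.02,0.004,0],[1,-0.002,0.01,0,0],[1,-0.002,0.01,0,0],[1,0,0,0,0]]'; python3 st.py
```

```text
clock: 3.18
ee_pos: [0.5493, -0.0649, 0.1226]
orientation: [0.995, 0.099, -0.001, 0.009]
contact_force: [0.2, -0.6, 0.2]
grip_width: 0.0
box frame [-0.0026 -0.0818  0.1226] F box [ 0.1 -0.6  0.2] 3.1833
```

```bash
python3 -m inch '[[1,-0.002,0.01,-0.001,0],[1,-0.002,0.01,-0.002,0],[1,-0.002,0.008,-0.004,0],[1,-0.002,0.008,-0.005,0],[1,0,0,0,0]]'; python3 st.py
python3 - <<'E'
from plant import optics
import cv2,numpy as np
for n in("side","top"):
    p,d=optics.snapshot(n); c=optics.calibration(n)
    cv2.imwrite(f"pics/{n}1.png",cv2.resize(p[80:280,140:400,::-1],None,fx=2.5,fy=2.5)); np.savez(f"{n}1.npz",p=p,d=d,K=c["intrinsics"],T=c["pose"])
from h import fit
print(fit(["side1","top1"],[.5359,.0159,.1957,1.05,1.968]))
E
```

```text
clock: 3.6
ee_pos: [0.5421, -0.0266, 0.1122]
orientation: [0.995, 0.099, 0.001, 0.01]
contact_force: [-1.1, 0.5, -1.6]
grip_width: 0.0
box frame [-0.0022 -0.0429  0.1122] F box [-1.   0.7 -1.6] 3.6
(array([0.53619817, 0.01633973, 0.19576465, 1.0281738 , 1.97056172]), 3185, np.float64(0.0005167241063603091))
```

View pics/side1.png

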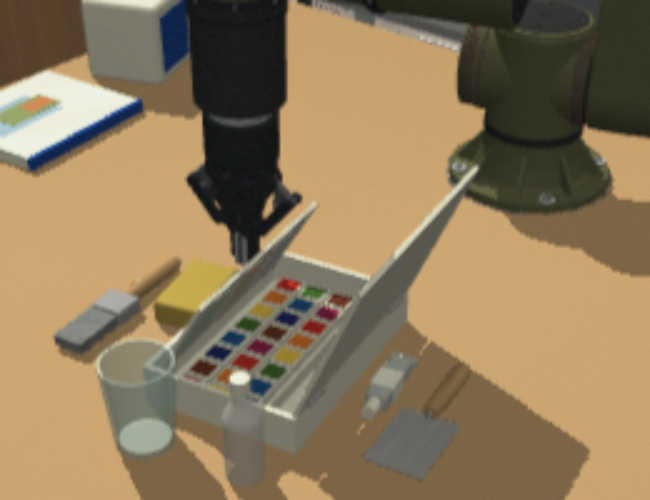

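The crop shows the fingertip at about (243,250) pressing the leaf's outer face, and the cover still open. The leaf is at 1.03 and the box hasn't moved. I'll continue along the arc.

```bash
python3 -m inch '[[1,-0.001,0.006,-0.005,0],[1,-0.001,0.006,-0.005,0],[1,-0.001,0.006,-0.006,0],[1,-0.001,0.006,-0.007,0],[1,-0.001,0.004,-0.007,0],[1,-0.001,0.004,-0.007,0],[1,0,0,0,0]]'; python3 st.py
```

```text
clock: 4.28
ee_pos: [0.5357, 0.007, 0.0718]
orientation: [0.995, 0.098, 0.001, 0.01]
contact_force: [0.7, -0.3, -0.1]
grip_width: -0.0001
box frame [-0.0019 -0.0087  0.0718] F box [ 0.6 -0.4 -0.1] 4.2833
```

```bash
python3 -m inch '[[1,-0.001,0.003,-0.008,0],[1,-0.001,0.003,-0.008,0],[1,0,0.002,-0.007,0],[1,0,0,-0.004,0],[1,0,0,0,0]]'; python3 st.py
python3 - <<'E'
from plant import optics
import cv2,numpy as np
for n in("side","top"):
    p,d=optics.snapshot(n); c=optics.calibration(n)
    cv2.imwrite(f"pics/{n}2.png",cv2.resize(p[80:280,140:400,::-1],None,fx=2.5,fy=2.5)); np.savez(f"{n}2.npz",p=p,d=d,K=c["intrinsics"],T=c["pose"])
E
```

```text
clock: 4.7
ee_pos: [0.5329, 0.0158, 0.041]
orientation: [0.995, 0.098, 0.001, 0.01]
contact_force: [-0.0, 0.2, 0.4]
grip_width: 0.0001
box frame [-0.0029  0.0005  0.041 ] F box [0.  0.2 0.4] 4.7
```

View pics/side2.png

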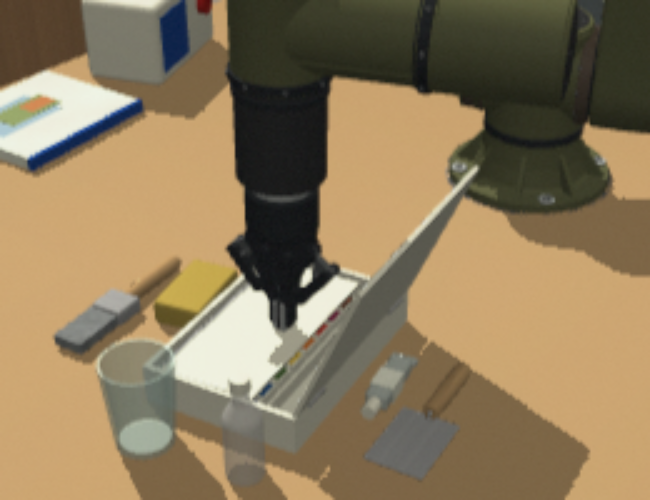

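The leaf now lies in the tray under the fingertip at (283,322). I'll measure its slope.

```bash
cat > slope.py <<'E'
from h import *; import sys
for n in sys.argv[1:]:
    P,c,uv=load(n); L=(P-[.5359,.0159,0])@Rz(.1957)
    for a,b in((-.1,-.05),(.05,.1)):
        m=(L[:,0]>a)&(L[:,0]<b)&(L[:,1]>-.065)&(L[:,1]<.03)&(L[:,2]<.075)&(L[:,2]>.02); 
        k=np.polyfit(L[m,1],L[m,2],1); print(n,m.sum(),"slope",k[0].round(4),"z at hinge,edge",np.polyval(k,[-.078,.034]).round(4))
E
python3 slope.py side2 top2
```

```text
side2 117 slope 0.0203 z at hinge,edge [0.0382 0.0405]
side2 400 slope 0.0079 z at hinge,edge [0.0389 0.0398]
top2 606 slope 0.0297 z at hinge,edge [0.0379 0.0412]Traceback (most recent call last):
  File "slope.py", line 6, in <module>
    k=np.polyfit(L[m,1],L[m,2],1); print(n,m.sum(),"slope",k[0].round(4),"z at hinge,edge",np.polyval(k,[-.078,.034]).round(4))
    raise TypeError("expected non-empty vector for x")
TypeError: expected non-empty vector for x
```

The leaf is at about 0.02 rad. I'll lift and go over the cover to its outer side.

```bash
python3 -m inch '[[1,0,0,0.03,0],[1,0,0,0.035,0],[1,0,0,0.035,0],[1,0,0,0.035,0],[1,0,0,0.035,0],[1,0,0,0.035,0],[1,0,0,0.035,0],[1,0,0,0,0]]'; python3 -m inch '[[1,-0.006,0.03,0,0],[1,-0.006,0.03,0,0],[1,-0.006,0.03,0,0],[1,-0.006,0.03,0,0],[1,-0.006,0.03,0,0],[1,-0.006,0.03,0,0],[1,-0.004,0.02,0,0],[1,0,0,0,0]]'; python3 st.py
```

```text
clock: 5.47
ee_pos: [0.528, 0.0123, 0.2923]
orientation: [0.995, 0.097, -0.001, 0.011]
contact_force: [-0.1, -0.1, 0.2]
grip_width: -0.0003
clock: 6.13
ee_pos: [0.4866, 0.2184, 0.299]
orientation: [0.996, 0.092, 0.005, 0.008]
contact_force: [1.2, -0.8, 0.5]
grip_width: 0.0
box frame [-0.009   0.2082  0.299 ] F box [ 1.  -1.   0.5] 6.1333
```

```bash
python3 -m inch '[[1,-0.002,0.01,-0.03,0],[1,0,0,-0.03,0],[1,0,0,-0.03,0],[1,0,0,-0.01,0],[1,0,0,0,0],[1,0,0,0,0]]'; python3 st.py
```

```text
clock: 6.63
ee_pos: [0.4851, 0.2283, 0.199]
orientation: [0.996, 0.093, 0.007, 0.007]
contact_force: [-0.0, 0.5, 0.6]
grip_width: -0.0001
box frame [-0.0085  0.2182  0.199 ] F box [0.1 0.5 0.6] 6.6333
```

```bash
python3 -m inch '[[1,0.003,-0.016,-0.002,0],[1,0.003,-0.016,0,0],[1,0.002,-0.012,0,0],[1,0.002,-0.012,0,0],[1,0.002,-0.01,0,0],[1,0.002,-0.01,0,0],[1,0.002,-0.01,0,0],[1,0,0,0,0]]'; python3 st.py
python3 - <<'E'
from plant import optics
import cv2,numpy as np
for n in("side","top"):
    p,d=optics.snapshot(n); c=optics.calibration(n)
    cv2.imwrite(f"pics/{n}3.png",cv2.resize(p[80:280,140:400,::-1],None,fx=2.5,fy=2.5)); np.savez(f"{n}3.npz",p=p,d=d,K=c["intrinsics"],T=c["pose"])
from h import fit
print(fit(["side3","top3"],[.5359,.0159,.1957,0.02,1.6]))
E
```

```text
clock: 7.3
ee_pos: [0.5061, 0.1388, 0.21]
orientation: [0.996, 0.093, 0.016, 0.002]
contact_force: [-0.4, 0.6, -0.5]
grip_width: -0.0001
box frame [-0.0053  0.1263  0.21  ] F box [-0.3  0.7 -0.5] 7.3
(array([0.53546639, 0.01590509, 0.19572243, 0.0366093 , 1.67876294]), 7688, np.float64(0.0008101970087909546))
```

View pics/side3.png

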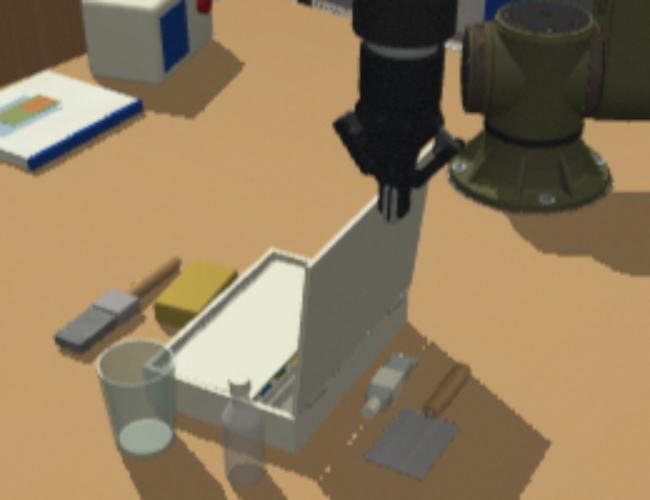

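The crop shows the fingers at about (393,205) against the cover's outer face. The cover is at 1.68, the leaf still flat and the box unmoved. I'll continue along the arc.

```bash
python3 -m inch '[[1,0.002,-0.011,-0.005,0],[1,0.002,-0.011,-0.005,0],[1,0.002,-0.011,-0.005,0],[1,0.002,-0.011,-0.004,0],[1,0.002,-0.011,-0.004,0],[1,0.002,-0.011,-0.004,0],[1,0,0,0,0]]'; python3 st.py
```

```text
clock: 7.98
ee_pos: [0.5186, 0.0684, 0.1788]
orientation: [0.995, 0.095, 0.015, 0.003]
contact_force: [-0.7, 0.3, 0.1]
grip_width: 0.0002
box frame [-0.0068  0.0548  0.1788] F box [-0.6  0.4  0.1] 7.9833
```

```bash
python3 -m inch '[[1,0.002,-0.012,-0.003,0],[1,0.002,-0.012,-0.005,0],[1,0.002,-0.012,-0.007,0],[1,0.002,-0.012,-0.008,0],[1,0.002,-0.01,-0.009,0],[1,0.002,-0.009,-0.01,0],[1,0,0,0,0]]'; python3 st.py
```

```text
clock: 8.57
ee_pos: [0.5301, -0.0047, 0.1309]
orientation: [0.996, 0.093, 0.013, 0.002]
contact_force: [-0.9, -0.4, -1.5]
grip_width: 0.0
box frame [-0.0097 -0.0191  0.1309] F box [-1.  -0.2 -1.5] 8.5667
```

```bash
python3 -m inch '[[1,0.001,-0.007,-0.01,0],[1,0.001,-0.007,-0.01,0],[1,0.001,-0.004,-0.01,0],[1,0.001,-0.003,-0.01,0],[1,0,-0.003,-0.009,0],[1,0,-0.001,-0.008,0],[1,0,0,-0.008,0],[1,0,0,0,0]]'; python3 st.py
```

```text
clock: 9.23
ee_pos: [0.5339, -0.0333, 0.0586]
orientation: [0.996, 0.093, 0.012, 0.003]
contact_force: [0.1, 0.2, -0.6]
grip_width: 0.0003
box frame [-0.0115 -0.0479  0.0586] F box [ 0.2  0.2 -0.6] 9.2333
```

```bash
python3 -m inch '[[1,0,0,-0.003,0],[1,0,0,-0.002,0],[1,0,0,0,0]]'; python3 st.py;  python3 -m inch '[[1,0,0,-0.001,0],[1,0,0,0,0]]'; python3 st.py
```

```text
clock: 9.48
ee_pos: [0.534, -0.0332, 0.0531]
orientation: [0.996, 0.094, 0.012, 0.003]
contact_force: [-0.4, 0.4, 0.0]
grip_width: 0.0002
box frame [-0.0114 -0.0478  0.0531] F box [-0.3  0.5  0. ] 9.4833
clock: 9.65
ee_pos: [0.5342, -0.033, 0.0525]
orientation: [0.996, 0.094, 0.012, 0.003]
contact_force: [-0.9, -0.1, 0.9]
grip_width: -0.0001
box frame [-0.0112 -0.0476  0.0525] F box [-0.9  0.1  0.9] 9.65
```

Next I'll lift straight up and check.

```bash
python3 -m inch '[[1,0,0,0.02,0],[1,0,0,0.03,0],[1,0,0,0.035,0],[1,0,0,0.035,0],[1,0,0,0.035,0],[1,0,0,0.035,0],[1,-0.02,0,0.02,0],[1,0,0,0,0]]'; python3 st.py
python3 - <<'E'
from plant import optics
import cv2,numpy as np
from h import *
for n in("side","top"):
    p,d=optics.snapshot(n); c=optics.calibration(n)
    cv2.imwrite(f"pics/{n}4.png",cv2.resize(p[80:280,140:400,::-1],None,fx=2.5,fy=2.5)); np.savez(f"{n}4.npz",p=p,d=d,K=c["intrinsics"],T=c["pose"])
    P,_,_=load(n+"4"); L=(P-[.5359,.0159,0])@Rz(.1957)
    m=(abs(L[:,0])<.12)&(abs(L[:,1])<.085)&(L[:,2]<.08)&(L[:,2]>.03); k=np.polyfit(L[m,1],L[m,2],1); print(n,m.sum(),k, "cover angle",-k[0])
print(fit(["side4","top4"],[.5359,.0159,.1957,0.02,.01],free=(0,1,2,4)))
E
```

```text
clock: 10.32
ee_pos: [0.5092, -0.0331, 0.2703]
orientation: [0.996, 0.094, 0.01, 0.003]
contact_force: [0.3, 0.5, 2.0]
grip_width: 0.0
box frame [-0.0357 -0.0429  0.2703] F box [0.4 0.5 2. ] 10.3167
side 3206 [-0.00357367  0.05143838] cover angle 0.003573671145448207
top 2813 [-0.00371032  0.05159206] cover angle 0.003710320955519014
(array([0.53596993, 0.01687042, 0.19189884, 0.02      , 0.00455948]), 7208, np.float64(0.0011764902262235873))
```

View pics/side4.png

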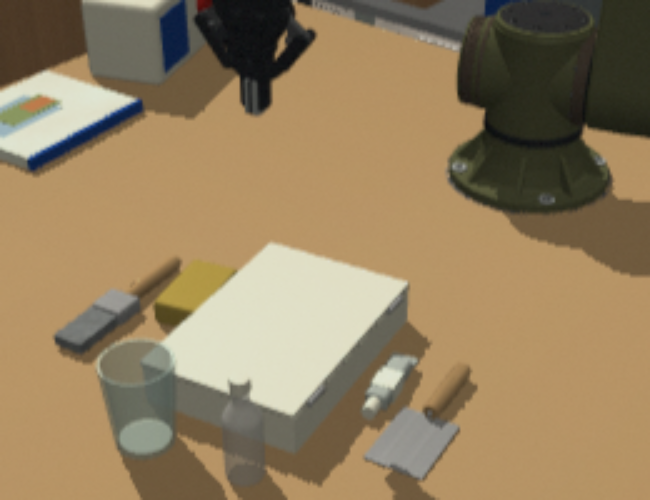

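View pics/top4.png

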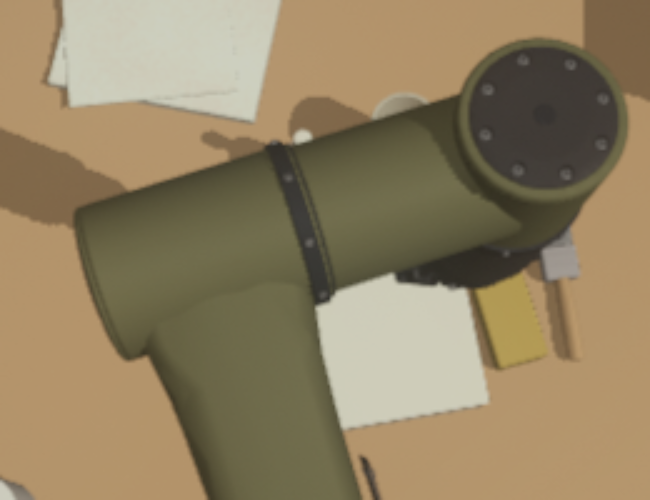

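In the side view the cover (about 280,330) is flat on the tray, and the jar, bottle, sponge, brush, tube and knife are at their earlier pixels. The gripper is clear at (255,60). I'm handing in.

```bash
python3 -c "
from plant import ticket
print(ticket.finish_job())"
```

```text
the job is handed in; nothing more can be done
None
```

The paint box is closed, and I handed the job in at about 10.4 s of the 61 s allowed. With shut fingertips I folded the leaf down along its arc. Then I went over the open cover and swung it shut from its outer side.

- **Leaf:** before the cover moved past upright, the measured leaf angle was about 0.01–0.04 rad (limit 0.1). The spread comes from the two cameras and the fit. One patch of the top view was hidden by the arm and gave no reading. I could not see the leaf again once the cover was shut.
- **Cover:** both cameras put the final angle at about 0.004 rad (limit 0.07), with its top at 51.5 mm.
- **Box:** the fitted position changed by about 1 mm and 0.004 rad, which is within measuring error.
- **Forces:** the force readings I took between moves stayed around 2 N or less.
- **Other things:** the jar, bottle, sponge, brush, tube and knife look unmoved in the side picture, judged by eye. The final crops did not cover the pot; the arm passed above it well clear and felt no contact.
- **Robot:** the gripper ended about 0.22 m above the cover, touching nothing.

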